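# Fit the crank on the bench coffee mill

## Robot

A 6-joint arm with a two-finger parallel gripper is mounted at the origin on the work surface. World frame = base frame: x ahead of the robot, y to its left, z up, the work surface at z = 0. Lengths are in mm, angles in rad, forces in N, time in s.
With the tool pointing down it reaches from about 250 to 775 mm from the base axis. Payload 8.9 kg.
Tool frame: the origin (TCP) lies at the very end of the fingers, on their centre line; the grasp point (between the pads) lies 19 mm behind it (bot.grip_depth is the distance from the TCP to the grasp point, in mm); z points along the fingers, x is the direction in which the jaws open and shut, and the axes are right-handed (so a half turn about z gives the same grasp; the last joint's range is limited). The gripper opens to 85 mm and grips with 20 to 120 N. Pads are 22 mm wide; open, the fingers measure 114 mm over their backs; the gripper's body (76 mm by 85 mm) begins 54 mm behind the grasp point. The pads swing forward as they close: fully open they stand 13 mm farther back than shut.
Start: joints at [0.998, 0.291, -0.153, 1.127, 0, 1.431], TCP at [220.663, 476.373, 231.305] pointing down, gripper open.
Joint ranges: [-2.52, 2.52], [-0.91, 1.74], [-1.3, 1.37], [-1.96, 2.02], [-1.52, 1.47], [-3.14, 3.14]. Speed limits (rad/s): [2.22, 2.22, 2.79, 3.14, 3.14, 3.14].

## Interface

Orientations are given as a rotation vector (axis times angle).
In Python, from plant import bot gives the robot as it stands. Calls block until the motion is done:
- bot.move_to(position, orientation): joint-space move of the TCP to a pose.
- bot.movel(position, frame=None, rate=150, until_force=None): straight line of the TCP; frame=None keeps the orientation; rate is the mean speed in mm/s. With until_force (N) it stops when the force on the tool has changed by that much, and returns True; else False.
- bot.set_joints(angles): joint-space move.
- bot.grip(opening): opening from 0.0 (shut) to 1.0 (fully open); the grip force is fixed at half the most; returns when the fingers have stopped.
- bot.pause(seconds).
- bot.solve_ik(position, orientation): joint angles nearest the present ones, or None.
- bot.grab_frame(name): name is "side" or "top" or "wrist"; returns (picture, depth): 384x512x3 uint8, red, green, blue; 384x512 float32, mm along the optical axis (not along the pixel's ray), 0 where there is no reading.
- bot.get_calibration(name): a dict with "fx", "fy", "cx", "cy" (pixels), "position" and "attitude" of the camera in the world. Camera axes: x right, y up, looking along -z (the intrinsics and any distortion apply to the point x, -y, -z); pixel columns grow to the right and rows downward; lengths in mm; the calibration is good to about 2 mm. The wrist camera is an equidistant fisheye: a pixel r from the principal point sees the ray r / f radians off the axis. A picture is of the moment at which its call begins: read the wrist's pose just before it. get_calibration takes no time and is no camera call; for the wrist camera it gives the pose at the moment of the call.
A pose or a line that the arm cannot do raises bot.PlanningError and nothing moves.
- bot.sign_off(): hands the job in, once; it reports no verdict.
Trained networks look in the newest picture that a camera, given by its name, has taken for a name from the list of things; names that differ only in an ending like _2 or _b are one class to them, and where a whole thing is asked for, a point or a joint stands for the part that bears it (a point fixed in the world has none). Each returns a list of dicts, best first, with "conf" (0 to 1); they miss things now and then, are a little off and sometimes report something else, mostly with a low value. They report only what shows in the picture. A call takes as long as a camera call. They do not tell look-alikes from the thing itself.
- bot.spot_in(thing, camera): "bbox" ([left, top, width, height] in pixels, round what is visible of it).
- bot.spot_point(thing, camera): "location" ([column, row] in pixels: a listed point, or the origin of a listed thing).
Readings, each from a call of its own:
- bot.current_time_s(): time.
- bot.current_joint_pos(): joint angles.
- bot.current_joint_velocities(): joint speeds.
- bot.current_tau(): joint torques, N m.
- bot.current_position(): TCP position.
- bot.current_orientation(): TCP orientation.
- bot.current_ft_force(): force on the tool from outside, world axes, zero at the start.
- bot.current_moment(): the same for the moment, N m.
- bot.current_grip_width(): opening from 0.0 (shut) to 1.0 (fully open).
Only numpy, scipy, OpenCV 4.12 (cv2) and the standard library are available. Lean on these libraries where they do the work, as an engineer would, in place of code of your own. Each camera call takes 0.05 s, during which the arm holds its last target. There are 200 camera calls.

## Task

Fit the loose crank onto the bench mill so that coffee can be ground: set its head upright over the spindle and feel for the square, turning it until it drops in, then press it down past the ball catch until it clicks and the head sits fully home on the brass collar. Never force it: a light push by hand is enough. Let go of it there, and leave the jebena, the cups and the other things on the bench where they are.

Things in the scene. Friction and masses are not known exactly. Their poses are not given: they have to be found in the camera images.
- crank: The mill's loose steel crank, about 0.24 kg, lying level on the bench, knob up. Origin: centre of the underside of its head; z up along the bore, x along the arm to the knob. Head: block 30 mm square (sides along x and y), 40 mm tall. Bore from below: 15.2 mm square, sides along x and y, 35 mm deep, no lead-in, with a ball groove round it 5 to 14.5 mm above the underside.
- crank_grip (a point): Point on the bore's axis inside the crank's head, 26 mm above its underside: the head is gripped here from above across its y sides, 30 mm apart.
- crank_knob (a point): Top of the crank's upright dark wooden knob (27 mm wide, 48 mm tall), 105 mm along x from the bore's axis and 60 mm above the head's underside. Its flat arm, 16 mm wide, runs from the head at 6 to 12 mm above the underside; a 10 mm bolt end below the knob is level with the head's underside.
- mill_seat (a point): Centre of the top of the brass collar (34 mm wide) on the mill, about 185 mm above the bench, z up: the crank's head is home when its underside sits here. The mill is fixed to the bench: wooden box 160 mm square, 88 mm tall, round red body 100 mm wide above. This point's yaw is that of the box and says nothing of how the spindle is turned.
- mill_nose (a point): Tip of the mill's upright steel spindle, 33 mm above mill_seat on the same axis. Above the collar the spindle is a sharp-edged square 14 mm wide up to 20 mm; above that a round nose 14 mm wide with a cone tip. The square stands at any angle of turn and is stiff to turn (0.2 N m). This point does not turn with it.
- mill_catch (a point): Point on the spindle's axis 9 mm above mill_seat, level with two sprung balls that stand 2.7 mm out of opposite faces of the square. The head fits on in four quarter turns (play 0.09 rad either way); turned wrongly its underside stops 20 mm above mill_seat. Turned rightly it meets the balls at 13 mm, needs about 10 N by 10 mm to pass them, then they click into its groove in the last 4 mm.
- jebena: Clay coffee pot, fragile, 237 mm tall, 128 mm wide, handle to +x and spout to -x about 95 mm from its axis. Origin: centre of its underside. Leave alone.
- cini0: White ceramic cup without handle, 68 mm wide, 52 mm tall, standing on the wooden tray. Origin: centre of its underside. Leave alone.
- cini1: A second cup like cini0. Leave alone.
- cini2: A third cup like cini0. Leave alone.
- scoop: Green plastic scoop, about 145 mm long and 46 mm wide. Origin: under the centre of its bowl; handle to -x. Leave alone.
- spatula: Wooden spatula 225 mm long, lying along its x on the wooden tray beside the cups. Leave alone.
- jar: Closed amber glass jar with a steel twist cap, 84 mm wide, 140 mm tall. Origin: centre of its underside. Leave alone.
There are look-alikes about, which are no part of the job. What is shaped like the crank but orange, pink or purple is not meant.

How it is judged (in metres and radians):
On the way, in this order (a step that is already met when the one before it is completed fails the run):
1. the crank is lifted clear of the bench (height (world z) of crank above 0.06 m), for 0.1 s.
2. the head is set upright over the spindle's nose (horizontal distance between crank and mill_seat below 0.006 m and z of crank in the frame of mill_seat below 0.029 m and angle between crank's own z axis and vertical below 0.15 rad), for 0.1 s.
At the end, for the whole second after the job is handed in: The crank's head sits on the spindle, clicked past the balls and fully home on the collar: underside within 2.5 mm of the collar's top, centred within 3 mm, upright within 0.08 rad, released and at rest (horizontal distance between crank and mill_seat below 0.003 m and z of crank in the frame of mill_seat between -0.002 and 0.0025 m and angle between crank's own z axis and vertical below 0.08 rad and linear speed of crank below 0.02 m/s); the robot touches nothing.
It fails at once if the crank is forced: more than 60 N between it and the mill (contact force between crank and mill above 60 N).
It fails at once if a bystander is moved by more than 25 mm or the jebena or jar tipped (distance of any of jebena, cini0, cini1, cini2, scoop, spatula, jar from where it was at the start of the episode above 0.025 m or angle between any of jebena, jar's own z axis and vertical above 0.35 rad).
It also fails if it takes over 64 s, if anything falls off the work surface, if the arm or the gripper's body presses on something with over 40 N, if the wrist force passes 120 N, or if a joint passes its speed limit or range.

## Working session

There is one attempt and no reset: what is moved stays moved. The work goes in short steps, each a Python script; the robot and the scene stay as the last script left them, time stands still between calls to the robot, and variables do not carry over. Pictures are saved under pics/ and viewed, about 8 in all and at most 12, crops included, and the job is handed in when it is done.

```bash
mkdir -p pics; ls
cat > h.py <<'E'
from plant import bot
import numpy as np, cv2
from scipy.spatial.transform import Rotation as R
def rot(cal):
    a=np.array(cal["attitude"],float)
    return a if a.shape==(3,3) else (R.from_rotvec(a).as_matrix() if a.size==3 else R.from_quat(a).as_matrix())
def px2w(cal,u,v,d):
    x=(u-cal["cx"])/cal["fx"];y=(v-cal["cy"])/cal["fy"]
    return rot(cal)@np.array([x*d,-y*d,-d])+np.array(cal["position"])
def px2z(cal,u,v,z):
    p=np.array(cal["position"]);r=px2w(cal,u,v,1.0)-p
    return p+r*(z-p[2])/r[2]
def w2px(cal,P):
    q=rot(cal).T@(np.array(P)-cal["position"]);q=q/-q[2]
    return np.array([cal["fx"]*q[0]+cal["cx"],-cal["fy"]*q[1]+cal["cy"]])
E
python3 - <<'E'
from h import *
for c in("top","side"):
    im,d=bot.grab_frame(c);cal=bot.get_calibration(c);print(c,cal)
    cv2.imwrite(f"pics/{c}1.png",im[...,::-1]);np.save(f"{c}1.npy",d)
    for t in("crank","crank_knob","crank_grip","mill_seat","mill_nose"):
        for r in bot.spot_point(t,c)[:3]:
            u,v=r["location"];D=d[int(np.clip(v,0,383)),int(np.clip(u,0,511))]
            print(t,round(r["conf"],2),u,v,D,px2w(cal,u,v,D).round(1))
a=cv2.imread("pics/top1.png");b=cv2.imread("pics/side1.png")
E
```

```text
pics
top {'fx': 387.38949070171105, 'fy': 387.38949070171105, 'cx': 263.90245978542356, 'cy': 190.59135711049123, 'position': array([ 454.35810439, -106.00400555, 1314.3611051 ]), 'attitude': array([ 0.07784566, -0.07870957, -1.58626858])}
crank 0.77 285.5 196.3 1275.6729 [ 561.1 -178.6   43.1]
crank 0.74 269.4 224.8 1272.513 [ 468.6 -123.9   37. ]
crank 0.73 174.3 262.8 1260.1539 [350.7 187.6  37.2]
crank_knob 0.82 287.2 118.1 1284.7837 [ 819.8 -189.1   59.8]
crank_knob 0.59 299.5 226.5 1248.32 [ 461.2 -220.5   60.7]
crank_knob 0.53 334.8 276.9 1231.1122 [ 299.9 -328.4   62. ]
crank_grip 0.84 315.2 133.1 1299.5817 [ 772.3 -283.1   40.3]
crank_grip 0.69 270.1 222.2 1268.5715 [ 477.  -126.3   41.8]
crank_grip 0.65 286.6 190.6 1322.2224 [ 584.3 -185.3   -1.4]
mill_seat 0.94 175.0 202.7 1099.5553 [533.6 145.4 216.9]
mill_seat 0.62 286.9 194.6 1277.5645 [ 566.7 -183.4   41.8]
mill_nose 0.68 177.2 201.2 1103.5459 [538.  139.9 213.3]
side {'fx': 494.08671504562494, 'fy': 494.08671504562494, 'cx': 260.7961963406191, 'cy': 190.72837742233702, 'position': array([ 421.87483126, -951.71286068, 1212.65473087]), 'attitude': array([ 0.67930563, -0.06341847, -0.16975604])}
crank 0.81 173.7 160.9 1618.2681 [338.2 176.   16.4]
crank 0.72 337.1 260.4 1361.7668 [ 757.6 -292.1   34.7]
crank 0.68 223.8 231.4 1419.1992 [ 462.7 -143.    36.5]
crank_knob 0.83 344.6 221.3 1414.2281 [ 806.8 -184.9   59.8]
crank_knob 0.81 217.7 193.9 1478.1918 [461.7 -20.4  58.2]
crank_knob 0.75 159.8 168.2 1613.0159 [290.6 162.2   5.2]
crank_grip 0.81 211.6 287.8 1305.0071 [ 407.6 -316.3   37.2]
crank_grip 0.8 261.4 238.0 1402.3253 [ 564.8 -185.8   39. ]
crank_grip 0.68 176.9 156.0 1599.439 [351.6 173.2  40.4]
mill_seat 0.8 234.3 124.2 1488.494 [539.6 137.9 182.6]
mill_nose 0.7 234.0 114.0 1714.2395 [561.2 330.4  48.6]
mill_nose 0.45 190.5 118.2 1729.7223 [410.6 357.6  28.4]
mill_nose 0.37 262.0 243.6 1401.0112 [ 564.1 -199.    30.1]
```

View pics/top1.png

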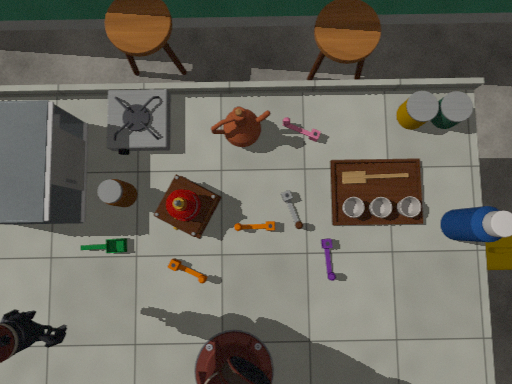

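View pics/side1.png

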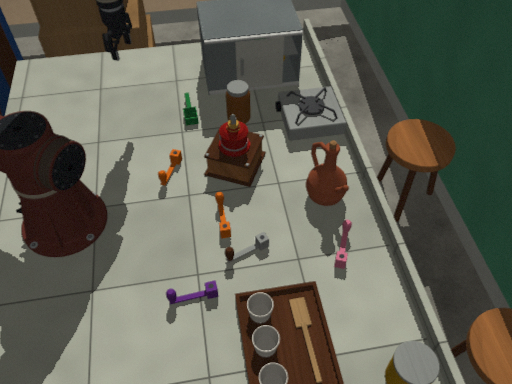

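The top view shows the steel crank with its head near (287,195) and knob near (299,226). The mill is near (180,204). Orange, pink and purple look-alikes lie around. In the side view the steel head is at (262,240) and the knob at (230,254).

```bash
cat >> h.py <<'E'
def cloud(cal,d):
    v,u=np.mgrid[:384,:512];x=(u-cal["cx"])/cal["fx"];y=(v-cal["cy"])/cal["fy"]
    return np.stack([x*d,-y*d,-d],-1)@rot(cal).T+np.array(cal["position"])
def wproj(cal,P):
    q=rot(cal).T@(np.array(P,float)-cal["position"]);x,y,z=q[0],-q[1],-q[2]
    rr=np.hypot(x,y);th=np.arctan2(rr,z);return np.array([cal["cx"]+cal["fx"]*th*x/rr,cal["cy"]+cal["fy"]*th*y/rr])
def wray(cal,u,v):
    a=np.array([(u-cal["cx"])/cal["fx"],(v-cal["cy"])/cal["fy"]]);th=np.hypot(*a)
    s=np.sin(th)/max(th,1e-9);return rot(cal)@np.array([a[0]*s,-a[1]*s,-np.cos(th)])
def wz(cal,u,v,z):
    p=np.array(cal["position"]);r=wray(cal,u,v);return p+r*(z-p[2])/r[2]
def down(yaw):  # tool z down, tool x at world yaw
    return (R.from_euler("z",yaw)*R.from_rotvec([np.pi,0,0])).as_rotvec()
E
python3 - <<'E'
from h import *
for c in("top","side"):
    cal=bot.get_calibration(c);P=cloud(cal,np.load(c+"1.npy"))
    def show(n,cx,cy,r,z0,z1):
        m=(np.hypot(P[...,0]-cx,P[...,1]-cy)<r)&(P[...,2]>z0)&(P[...,2]<z1);Q=P[m]
        if len(Q): print(c,n,len(Q),Q.mean(0).round(1),Q.min(0).round(1),Q.max(0).round(1))
    show("head",565,-184,35,32,50); show("knob",463,-219,30,50,70)
    show("nose",540,140,40,192,260); show("collar",540,140,60,150,260)
print(bot.get_calibration("wrist"),bot.current_orientation(),bot.current_position())
for p in([515,-200,260],[500,140,330]):
  for y in(0,1.57,-1.57,3.14): print(p,y,bot.solve_ik(p,down(y)))
E
```

```text
top head 83 [ 565.8 -181.2   40.2] [ 549.  -197.2   33.6] [ 582.5 -164.    48.4]
top knob 48 [ 466.9 -217.5   57.8] [ 456.4 -229.3   50.6] [ 479.  -206.6   64.7]
top nose 35 [534.6 142.9 210.2] [527.5 136.2 193.3] [542.3 152.8 220.9]
top collar 691 [534.2 142.1 165.9] [491.8 100.  150.2] [579.4 187.4 220.9]
side head 110 [ 564.9 -185.6   39.7] [ 547.4 -202.1   32.1] [ 583.5 -165.9   45.6]
side knob 62 [ 466.8 -222.4   57.4] [ 454.2 -232.6   50.6] [ 479.1 -209.8   64.5]
side nose 46 [534.8 139.7 205.9] [527.7 133.6 192.8] [542.9 147.1 222. ]
side collar 516 [533.6 130.8 167.9] [491.3  97.5 150.3] [578.4 181.9 222. ]
{'fx': 297.3186396354542, 'fy': 297.3186396354542, 'cx': 262.3336997179506, 'cy': 192.01097414303646, 'position': array([158.66044878, 506.27599828, 374.74450937]), 'attitude': array([-0.24492226, -0.15758842,  1.12909899])} [-2.64742014e+00 -1.69137510e+00  5.69544648e-06] [220.64870054 476.37369518 231.29487066]
[515, -200, 260] 0 [-0.50276109  0.3299911  -0.02210915  1.21869608  0.          1.06803524]
[515, -200, 260] 1.57 [-0.50276109  0.3299911  -0.02210915  1.21869608  0.         -0.50196476]
[515, -200, 260] -1.57 [-0.50276109  0.3299911  -0.02210915  1.21869608  0.          2.63803524]
[515, -200, 260] 3.14 [-5.02761087e-01  3.29991098e-01 -2.21091529e-02  1.21869608e+00
  4.44089210e-16 -2.07196476e+00]
[500, 140, 330] 0 [0.13214314 0.24669135 0.04437371 1.36847869 0.         1.70293947]
[500, 140, 330] 1.57 [0.13214314 0.24669135 0.04437371 1.36847869 0.         0.13293947]
[500, 140, 330] -1.57 [ 0.13214314  0.24669135  0.04437371  1.36847869  0.         -3.01024584]
[500, 140, 330] 3.14 [ 0.13214314  0.24669135  0.04437371  1.36847869  0.         -1.43706053]
```

Run:
```python
from h import *
q=bot.solve_ik([464,141,330],down(-1.57)); print(q)
bot.move_to([464,141,330],down(-1.57)); bot.movel([464,141,235])
cal=bot.get_calibration("wrist");im,d=bot.grab_frame("wrist");print(cal["position"],cal["attitude"])
np.save("w1.npy",d)
for t in("mill_seat","mill_nose","mill_catch"):
    for r in bot.spot_point(t,"wrist")[:2]:
        u,v=r["location"];print(t,round(r["conf"],2),u,v,wz(cal,u,v,dict(mill_seat=185,mill_nose=218,mill_catch=194)[t]).round(1))
n=wproj(cal,[534.8,140.5,210]).astype(int);print(n)
cv2.imwrite("pics/w1raw.png",im[...,::-1])
x,y=np.clip(n-40,0,[431,303]);print("crop",x,y)
c=cv2.resize(im[y:y+80,x:x+80,::-1],(560,560),interpolation=cv2.INTER_CUBIC)
cv2.imwrite("pics/w1c.png",c)
```

```text
[ 0.14411537  0.17800382 -0.04326254  1.34952996  0.         -2.99827361]
[534.53625866 141.89895834 379.25244682] [-0.21599033  0.2181002  -1.55907833]
mill_seat 0.74 257.1 107.8 [535.8 145.6 185. ]
mill_nose 0.59 258.5 105.4 [536.9 144.2 218. ]
mill_catch 0.84 256.7 106.4 [536.7 145.6 194. ]
[265 109]
crop 225 69
```

View pics/w1c.png

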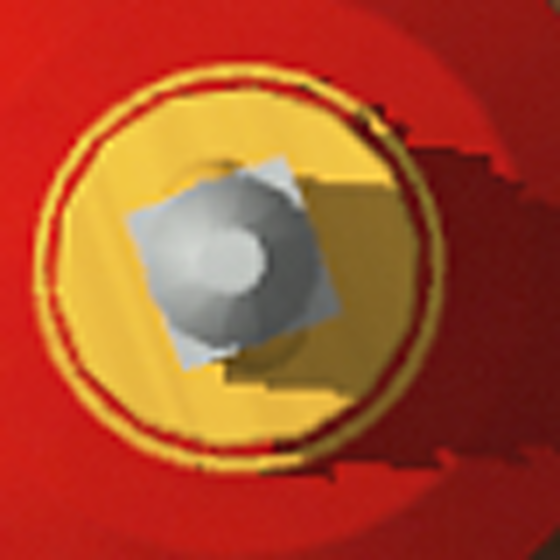

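Wrist crop: the spindle's square has corners at about (285,157), (130,213), (185,370) and (342,305), so it is turned about 20° in the image. The nose tip is at (235,258), centred in the collar disc at (240,265).

Run:
```python
from h import *
cal=bot.get_calibration("wrist")
f=lambda x,y,z: wz(cal,(x+.5)/7-.5+225,(y+.5)/7-.5+69,z)
print("nose",f(235,258,218).round(1),"collar",f(240,265,185).round(1))
C=np.array([f(*p,205) for p in[(285,157),(130,213),(185,370),(342,305)]])
print("sq",C.mean(0).round(1));e=np.roll(C,-1,0)-C
print(np.linalg.norm(e,axis=1).round(1),np.mod(np.arctan2(e[:,1],e[:,0]),np.pi/2).round(3))
# look at the crank
bot.movel([464,141,330])
y=1.926
print(bot.solve_ik([566,-184,200],down(y)))
bot.move_to([566,-184,200],down(y))
cal=bot.get_calibration("wrist");im,d=bot.grab_frame("wrist");print(cal["position"],cal["attitude"])
for t,z in(("crank",0),("crank_knob",60),("crank_grip",40)):
    for r in bot.spot_point(t,"wrist")[:2]:
        u,v=r["location"];print(t,round(r["conf"],2),u,v,wz(cal,u,v,z).round(1))
n=wproj(cal,[566,-184,40]).astype(int);k=wproj(cal,[467,-220,60]);print(n,k)
cv2.imwrite("pics/w2raw.png",im[...,::-1])
x,yy=np.clip(n-[80,60],0,[351,263]);print("crop",x,yy)
cv2.imwrite("pics/w2c.png",cv2.resize(im[yy:yy+120,x:x+160,::-1],(800,600),interpolation=cv2.INTER_CUBIC))
```

```text
nose [537.  144.4 218. ] collar [536.9 144.4 185. ]
sq [537.  144.5 205. ]
[13.6 14.  14.1 13.3] [0.348 0.329 0.397 0.365]
[-0.43710884  0.44188411 -0.01220165  1.11671057  0.         -0.79231251]
[ 501.96513984 -207.01278056  343.47214961] [-0.18371782 -0.26759345  1.91286326]
crank 0.84 260.1 169.9 [ 568.8 -184.4    0. ]
crank 0.78 211.2 7.2 [ 404.9 -305.9    0. ]
crank_knob 0.93 429.6 147.4 [468.4 -28.   60. ]
crank_knob 0.56 263.4 69.5 [ 465.3 -219.1   60. ]
crank_grip 0.93 259.9 179.0 [ 570.2 -183.8   40. ]
crank_grip 0.68 344.7 109.2 [ 469.6 -127.7   40. ]
[261 175] [261.89152314  70.78584759]
crop 181 115
```

View pics/w2c.png

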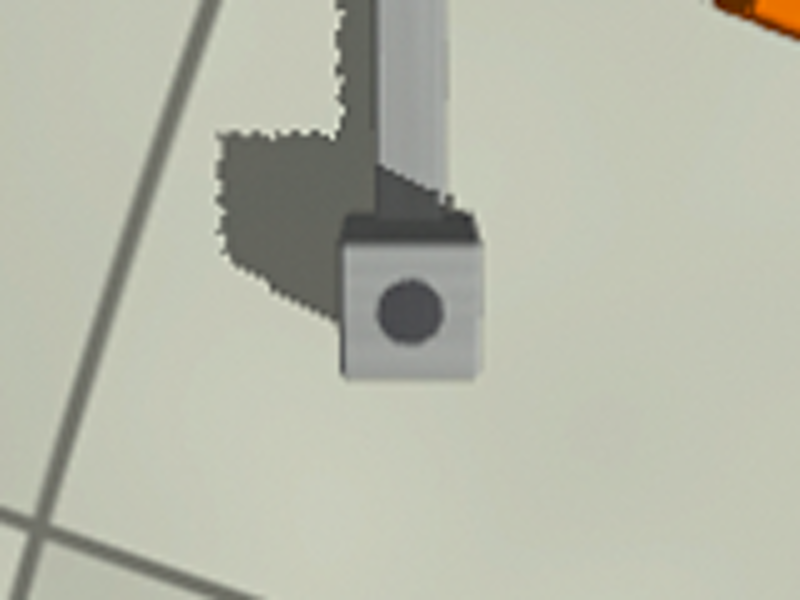

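The wrist crop shows the head's top face at (343–483, 243–380), with its sides parallel to the image, so the tool yaw already matches the crank. The top centre is near (412,311). Next I'll look with the tool turned by half a turn, to cancel the wrist camera's bias.

Run:
```python
from h import *
def cen(im,cal,pred):
    # bright square top of head: dark dot centre (round recess)
    g=cv2.cvtColor(im,cv2.COLOR_RGB2GRAY);u,v=pred.astype(int);w=24
    c=cv2.GaussianBlur(cv2.resize(g[v-w:v+w,u-w:u+w],None,fx=8,fy=8,interpolation=cv2.INTER_CUBIC),(0,0),3)
    h=cv2.HoughCircles(c,cv2.HOUGH_GRADIENT,1,100,param1=60,param2=12,minRadius=38,maxRadius=65)
    print("hough",None if h is None else h[0][:3])
    x,y,_=h[0][0];return (x+.5)/8-.5+u-w,(y+.5)/8-.5+v-w
cal=bot.get_calibration("wrist");im=cv2.imread("pics/w2raw.png")[...,::-1].copy()
p=cen(im,cal,np.array([263.,177]));print(p,"A",wz(cal,*p,40).round(2),bot.current_position(),cal["position"])
y=1.926-np.pi
print(bot.solve_ik([566,-184,200],down(y)))
bot.move_to([566,-184,200],down(y))
cal=bot.get_calibration("wrist");im,d=bot.grab_frame("wrist")
cv2.imwrite("pics/w3raw.png",im[...,::-1])
n=wproj(cal,[568,-184,40]);print(n,cal["position"])
p=cen(im,cal,n);print(p,"B",wz(cal,*p,40).round(2))
```

```text
hough [[189.5 195.5  50.5]
 [ 28.5 239.5  60.9]]
(np.float64(262.25), np.float64(177.0)) A [ 567.56 -182.35   40.  ] [ 566.13558862 -183.6056907   200.19504649] [ 502.0261063  -207.00611483  343.63484843]
[-0.43710884  0.44188411 -0.01220165  1.11671057  0.          2.34928014]
[263.80726952 175.72395715] [ 631.89981975 -159.09087754  343.43847639]
hough [[186.5 205.5  52.7]]
(np.float64(261.875), np.float64(176.25)) B [ 566.77 -182.3    40.  ]
```

Run:
```python
from h import *
y=1.926
bot.move_to([567.2,-182.3,120],down(y)); print(bot.movel([567.2,-182.3,7],rate=80,until_force=8),bot.current_position())
bot.grip(0.0); print("w",bot.current_grip_width())
bot.movel([567.2,-182.3,150],rate=120); bot.pause(.2)
print(bot.current_ft_force(),bot.current_moment(),bot.current_grip_width(),bot.current_position(),bot.current_time_s())
cal=bot.get_calibration("wrist");im,d=bot.grab_frame("wrist");cv2.imwrite("pics/w4.png",im[...,::-1])
print(wproj(cal,[567.2,-182.3,150+33]))
```

```text
False [ 567.57114462 -182.4718771     7.50016058]
w 0.34210023570433173
[-0.68138357 -0.92918123 -3.20129642] [0.03330713 0.01631173 0.0014498 ] 0.3408805553840006 [ 566.88725593 -182.14728052  149.40938742] 17.1583
[260.62143456 275.27098128]
```

View pics/w4.png

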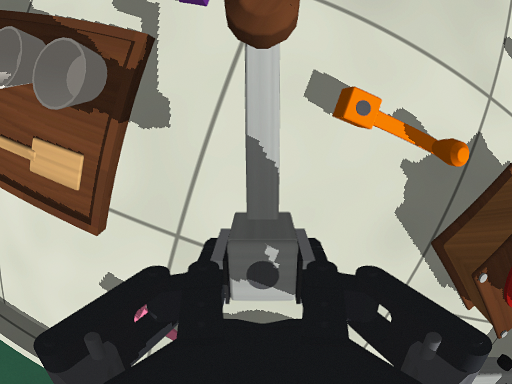

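The crank is held. Its head's dot is at (263,275), against (261,275) predicted, and the arm points straight up the image to the knob at (262,20).

```bash
cat >> h.py <<'E'
def st(n=""):
    p=np.array(bot.current_position());print(n,p.round(2),"under",round(p[2]-7.5-185,1),"F",np.round(bot.current_ft_force(),1),"M",np.round(bot.current_moment(),2),"t",round(bot.current_time_s(),1))
    return p
E
python3 - <<'E'
from h import *
y=1.931
bot.movel([567.2,-182.3,290]); bot.move_to([537,144.4,290],down(y)); bot.movel([537,144.4,232],rate=80); bot.pause(.2);st("above")
print(bot.movel([537,144.4,214],rate=15,until_force=6));st("touch?")
cal=bot.get_calibration("wrist");im,d=bot.grab_frame("wrist");cv2.imwrite("pics/w5.png",im[...,::-1])
im,d=bot.grab_frame("side");cv2.imwrite("pics/s5.png",cv2.resize(im[80:200,170:330,::-1],(800,600),interpolation=cv2.INTER_CUBIC))
E
```

```text
above [537.3  144.45 232.5 ] under 40.0 F [ 0.1 -0.7 -2. ] M [ 0.01 -0.05  0.06] t 20.6
False
touch? [537.09 144.41 214.11] under 21.6 F [-0.1  0.  -3.1] M [ 0.06 -0.07 -0.02] t 22.0
```

View pics/s5.png

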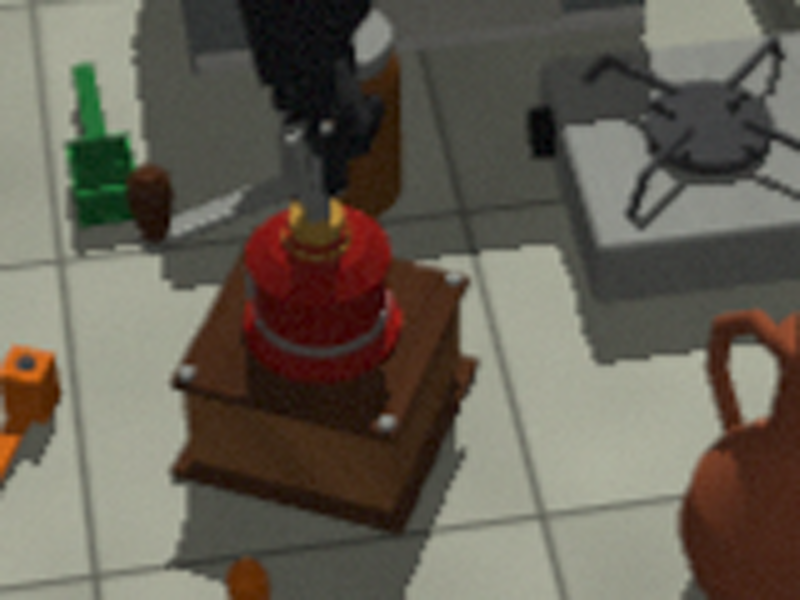

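The side view shows the head over the spindle, in line with the collar at about (315,220). It came down to 21.6 mm with no contact force, so the nose has entered the bore. I'll carry on down with the force guard on.

Run:
```python
from h import *
bot.pause(.15)
print(bot.movel([537,144.4,208],rate=10,until_force=6));p=st("square")
if p[2]<209.5:
    print(bot.movel([537,144.4,200],rate=10,until_force=25));p=st("balls")
    if p[2]<202:
        print(bot.movel([537,144.4,192.0],rate=10,until_force=25));st("home?")
```

```text
False
square [537.02 144.41 208.02] under 15.5 F [ 0.2  0.  -2.6] M [-0.02 -0.04 -0.02] t 23.0
False
balls [536.94 144.33 199.79] under 7.3 F [ 0.4 -0.5 -2.3] M [-0.11 -0.09 -0.03] t 23.9
False
home? [536.84 144.4  192.25] under -0.3 F [-2.5  0.2  4.4] M [ 0.01  0.67 -0.03] t 24.9
```

Run:
```python
from h import *
print(bot.movel([537,144.4,187],rate=6,until_force=12));bot.pause(.2);st("press")
im,d=bot.grab_frame("wrist");cv2.imwrite("pics/w6.png",im[...,::-1])
```

```text
True
press [536.84 144.43 192.24] under -0.3 F [-0.8  1.   4.8] M [-0.01  0.11  0.02] t 25.4
```

View pics/w6.png

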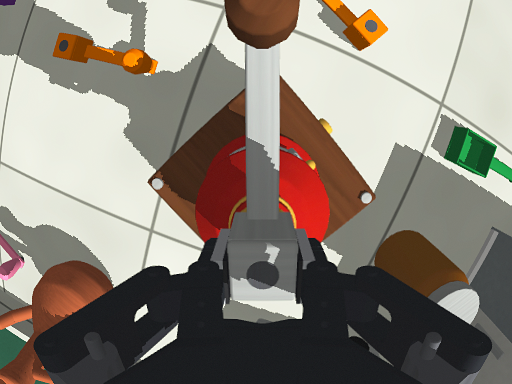

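The head sits in the grip exactly as it did before (dot at (263,275)), so it hasn't slipped. The hard stop is at collar height. I'll release, back off and check.

Run:
```python
from h import *
p=np.array(bot.current_position());bot.grip(1.0);bot.pause(.3);st("rel")
bot.movel([p[0],p[1],300],rate=100);bot.pause(.3);st("up")
cal=bot.get_calibration("wrist");im,d=bot.grab_frame("wrist");cv2.imwrite("pics/w7.png",im[...,::-1])
for z in(225,): print(wproj(cal,[537,144.4,z]))
for c in("top","side"):
    im2,d2=bot.grab_frame(c);P=cloud(bot.get_calibration(c),d2)
    if c=="side": cv2.imwrite("pics/s7.png",im2[...,::-1])
    for n,(x,y),r,z0,z1 in(("head",(537,144),14,212,260),("arm",(488,126),9,180,215),("knob",(439,108),10,230,260)):
        Q=P[(np.hypot(P[...,0]-x,P[...,1]-y)<r)&(P[...,2]>z0)&(P[...,2]<z1)];print(c,n,len(Q),np.median(Q,0).round(1) if len(Q) else "")
a=cv2.imread("pics/w7.png");b=cv2.resize(cv2.imread("pics/s7.png")[80:200,170:330],(512,384))
cv2.imwrite("pics/c7.png",cv2.resize(np.hstack([a,b]),(800,300),interpolation=cv2.INTER_AREA))
```

```text
rel [535.93 144.34 191.58] under -0.9 F [ 0.5 -0.5 -0.7] M [ 0.01  0.01 -0.02] t 26.3
up [536.69 144.43 299.76] under 107.3 F [-0.   0.4  0.5] M [-0.03  0.02  0.07] t 27.9
[261.23401801 200.31342383]
top head 63 [535.  142.9 225.8]
top arm 31 [487.7 127.  196.1]
top knob 42 [439.4 107.3 242.8]
side head 55 [537.6 142.1 225.4]
side arm 24 [487.2 125.1 195.8]
side knob 28 [438.9 103.8 242.9]
```

View pics/c7.png

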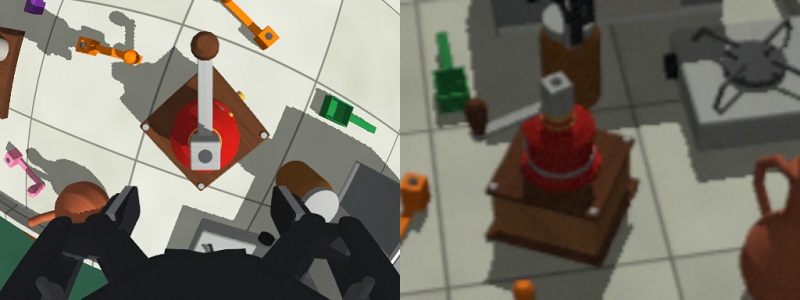

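Both views show the crank upright on the mill. The head's dot is at (205,155) in the left half, against about (204,157) predicted for the seat. The head top measures z ≈ 225.5, where fully home would be 225. The arm at 196 (197 expected) is level, and the gripper is clear.

```bash
python3 -c "
from plant import bot
bot.sign_off()"
```

```text
the job is handed in; nothing more can be done
```

The crank is on the mill, seated on the collar by every check I made. I let go of it and handed the job in at about 28 s of the 64 s allowed; hand-in gives no verdict.

- **What I did:** I picked the steel crank up by its head. The wrist camera showed the square already lined up with the crank's yaw (about 0.36 rad, modulo a quarter turn). It dropped in without any turning, so I went straight down over the spindle until it stopped hard.
- **Last checks:**
  - **Height:** the top of the head measured 225.4–225.8 mm, against 225 expected when home. The arm and knob heights fit a level, seated crank.
  - **Grip:** the head did not slip in the fingers while being pressed.
  - **Force:** the force readings I took stayed under about 8 N, and the guarded press stopped at a 12 N change.
  - **Bystanders:** the jebena, jar and scoop looked undisturbed in the last views. I did not measure their positions, and the cups and spatula were not properly in those views.
- **Not confirmed or in disagreement:**
  - **Click:** I did not record the force as it passed the ball catch, so the click is inferred from the final height.
  - **Centring:** the top and side depth readings put the head's centre about 2–2.5 mm from the wrist camera's value. That is close to their calibration error, and I trusted the wrist value because the nose went in without contact.

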